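# Clear the parts carrier and hold it up level

## Robot

A 7-joint arm with a two-finger parallel gripper is mounted at the origin on a cart in front of the work surface, level with it; the furniture and walls round the work are solid. World frame = base frame: x ahead of the robot, y to its left, z up, the work surface at z = 0. Lengths are in m, angles in rad, forces in N, time in s.
With the tool pointing down it reaches from about 0.425 to 0.95 m from the base axis. Payload 4.7 kg.
Tool frame: the origin (TCP) lies between the finger pads, 19 mm behind the fingertips; this is the grasp point; z points along the fingers, y is the line along which they close (so a half turn about z gives the same grasp; the last joint's range is limited). The gripper opens to 85 mm and grips with 20 to 120 N. Pads are 22 mm wide; open, the fingers measure 114 mm over their backs; the gripper's body (76 mm by 85 mm) begins 54 mm behind the grasp point. The pads swing forward as they close: fully open they stand 13 mm farther back than shut.
Start: joints at [1.195, 0.469, -0.049, 1.532, 0.024, 1.141, -0.082], TCP at [0.229, -0.635, 0.25] pointing down, gripper open.
Joint ranges: [-2.59, 2.59], [-0.33, 1.99], [-1.39, 1.29], [0.1, 2.45], [-1.04, 4.18], [0.21, 1.99], [-2.66, 2.66]. Speed limits (rad/s): [2.57, 2.57, 3.14, 3.14, 3.14, 3.14, 3.14].

## Interface

Orientations are given as [roll, pitch, yaw] about the fixed x, y, z axes, in that order (R = Rz(yaw) Ry(pitch) Rx(roll)).
In Python, from plant import robot gives the robot as it stands. Calls block until the motion is done:
- robot.goto(position, orientation): joint-space move of the TCP to a pose.
- robot.move_straight(position, vel=0.15, attitude=None, contact_N=None): straight line of the TCP; attitude=None keeps the orientation; vel is the mean speed in m/s. With contact_N (N) it stops when the force on the tool has changed by that much, and returns True; else False.
- robot.move_joints(angles): joint-space move.
- robot.grip(opening, strength=None): opening from 0.0 (shut) to 1.0 (fully open); strength is the grip in N (None keeps the last); returns when the fingers have stopped.
- robot.sleep(seconds).
- robot.inverse_kinematics(position, orientation): joint angles nearest the present ones, or None.
- robot.sense(): the state.
- robot.grab_frame(name): name is "side" or "top" or "wrist"; returns a dict with "image" (384x512x3 uint8, red, green, blue), "range_z" (384x512 float32, m along the optical axis (not along the pixel's ray), 0 where there is no reading), "fx", "fy", "cx", "cy" (pixels), "R" (3x3) and "t" (3): a world point X has camera coordinates R X + t. Camera axes: x right, y down, z forward; pixel columns grow to the right and rows downward; lengths in m; the calibration is good to about 2 mm. The wrist camera is an equidistant fisheye: a pixel r from the principal point sees the ray r / f radians off the axis. A picture is of the moment at which its call begins.
A pose or a line that the arm cannot do raises robot.IKError and nothing moves.
- robot.close_job(): hands the job in; it is judged then, once.
The state is a dict: "t": time; "joint_pos": joint angles; "joint_velocities": joint speeds; "effort": joint torques, N m; "tcp_pos": TCP position; "tcp_rot": TCP orientation; "wrist_force": force on the tool from outside, world axes, zero at the start; "torque": the same for the moment, N m; "opening": opening from 0.0 (shut) to 1.0 (fully open); "gripper_force": force on a finger pad.
Only numpy, scipy, OpenCV 4.12 (cv2) and the standard library are available. Lean on these libraries where they do the work, as an engineer would, in place of code of your own. Each camera call takes 0.05 s, during which the arm holds its last target. There are 200 camera calls.

## Task

The green paste jar has been left standing on the blue parts carrier, against its grip bar. Take the jar off and stand it upright on the cork mat; then lift the carrier by its grip bar with both bronze bushes still in it, keeping it level, and hold it level and still with its underside about 15 cm above the bench. Finish while holding it there: do not put it down or let go, and leave the cream jar, the dial gauge and the ring magnifier where they are.

Things in the scene. Friction and masses are not known exactly. Their poses are not given: they have to be found in the camera images.
- carrier: loose blue steel tray, 160 (x) x 150 (y) mm, 0.3 to 0.5 kg; origin at the centre of its underside (bench level), z up. Inner floor 7 mm and rim top 21 mm above the origin. Black grip bar along its y at x = 0, between flat steel posts (22 mm wide in x, to 69 mm high) at y = +-69 mm. The jar stands on its +x half, beside the bar, the bushes on its -x half
- carrier_grip (a point): middle of the grip bar (centre of its section), 60 mm above the carrier's origin; axes as the carrier: the bar runs along y, 136 mm long, is 12 mm wide (x, pinch it so) and 18 mm high (z)
- green_jar: closed round jar with green body and black lid, 54 mm diameter, 48 mm high, 0.15 kg; origin at the centre of its underside, z up. It stands on the carrier's floor, 40 to 46 mm to the +x side of the bar's middle plane and 0 to 8 mm either way along the bar: too close for a finger between jar and bar
- bush_a: bronze flanged bush, 33 mm diameter, 23 mm high, 0.1 kg, origin at the centre of its underside; stands loose on the carrier's floor on the -x side
- bush_b: second bronze flanged bush, the same as bush_a
- mat: square cork mat, 120 x 120 mm, 4 mm thick, fixed on the bench on the left; origin at the centre of its underside (bench level). Behind it stands the tall white cabinet (0.57 m high): its front face is at x = 0.665, from y = 0.11 to y = 0.57; keep the wrist clear of it
- cream_jar: bystander: closed round jar with cream body and black lid, 54 mm diameter, 48 mm high, on the bench on the right
- dial_gauge: bystander: round white dial gauge with stem, 113 x 57 x 20 mm, on the bench on the right
- magnifier: bystander: chrome ring magnifier, 81 mm diameter, 17 mm high, on the bench behind the carrier
There are look-alikes about, which are no part of the job. Leave any pink look-alike of the green_jar alone. Several things have the shape of the carrier; the one meant has the colours described above.

How it is judged:
By the outcome, as a careful person would: the job done as asked, in the order asked, and still so for the second after the job is handed in, while the arm keeps its last pose, push and grip.
It also fails if it takes over 59 s, if anything falls off the work surface, if the arm or the gripper's body presses on something with over 40 N, if the wrist force passes 120 N, or if a joint passes its speed limit or range.

## Working session

There is one attempt and no reset: what is moved stays moved. The work goes in short steps, each a Python script; the robot and the scene stay as the last script left them, time stands still between calls to the robot, and variables do not carry over. Pictures are saved under pics/ and viewed, at most 11 in all, crops included, and the job is handed in when it is done.

```bash
ls; mkdir -p pics
python3 - <<'E'
from plant import robot
import cv2,pickle,numpy as np
F={n:robot.grab_frame(n) for n in("top","side","wrist")}
pickle.dump(F,open("f0.pkl","wb"))
for n,f in F.items():
    cv2.imwrite(f"pics/{n}0.png",f["image"][...,::-1]); print(n,f["fx"],f["cx"],f["cy"],np.round(-f["R"].T@f["t"],3),np.round(f["R"],2).tolist())
im=np.hstack([F["top"]["image"],F["side"]["image"]])
print(robot.sense())
E
```

```text
pics
top 424.1432675945323 263.7416414522949 194.61090466244062 [0.373 0.191 1.238] [[0.0, -1.0, 0.01], [-0.98, -0.0, -0.17], [0.17, -0.01, -0.98]]
side 446.05347215849025 250.3792447038964 189.4846956804989 [0.498 1.609 0.669] [[-1.0, -0.04, -0.02], [0.0, 0.39, -0.92], [0.04, -0.92, -0.39]]
wrist 297.3186396354542 255.2798518613455 192.60610181242694 [ 0.309 -0.606  0.373] [[0.34, -0.94, -0.0], [-0.89, -0.32, 0.33], [-0.31, -0.11, -0.94]]
{'t': 0.15, 'joint_pos': array([ 1.19511793,  0.46927591, -0.0485891 ,  1.5334166 ,  0.02409417,
        1.14097413, -0.0822981 ]), 'joint_velocities': array([-0.00096134, -0.00189561, -0.00041785, -0.00313834, -0.00019368,
       -0.0009578 ,  0.00058378]), 'effort': array([ 3.65893538e-04, -5.10765088e+01, -4.66905534e-02, -2.37978208e+01,
        1.07620537e-02,  5.35004394e-03, -3.80832688e-06]), 'tcp_pos': array([ 0.22928933, -0.63442753,  0.24919037]), 'tcp_rot': array([-3.14010435e+00,  4.26429643e-05,  3.46798232e-01]), 'wrist_force': array([ 0.25361611, -0.46837172,  0.15450525]), 'torque': array([ 0.01691496,  0.01692421, -0.0136142 ]), 'gripper_force': 0.0, 'opening': 0.9974462672953625}
```

View pics/top0.png

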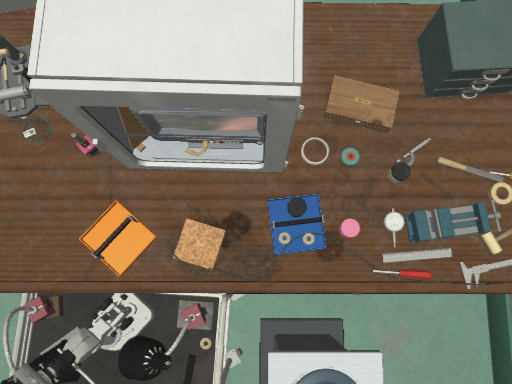

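View pics/side0.png

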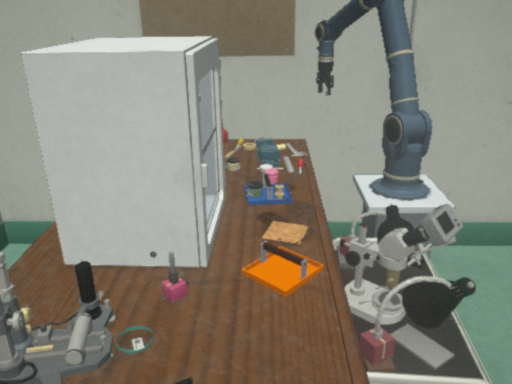

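The top view shows these candidates:
- **Carrier shape:** blue tray (297,224), orange tray (117,240) and blue vise (445,222). I choose (297,224), which is blue with a black bar and two bushes at (285,239) and (309,239).
- **Jar:** black lid on the tray (297,206), pink jar (349,228), black-lidded jar (400,172) and teal ring thing (350,157). I choose (297,206), on the tray.
- **Mat:** cork at (199,244). The wooden box at (362,102) is not it.

In the side view the blue tray is at (268,193), the mat at (285,232) and the cabinet on the left.

```bash
cat > h.py <<'E'
import numpy as np,cv2
def ray(f,uv,fish=False):
    x=(uv[0]-f["cx"])/f["fx"]; y=(uv[1]-f["cy"])/f["fy"]
    if fish:
        th=np.hypot(x,y); k=np.sinc(th/np.pi); d=np.array([x*k,y*k,np.cos(th)])
    else: d=np.array([x,y,1.])
    d=f["R"].T@d
    return -f["R"].T@f["t"],d/np.linalg.norm(d)
def plane(f,uv,z,fish=False):
    c,d=ray(f,uv,fish); return c+d*(z-c[2])/d[2]
def tri(rays):
    A=0;b=0
    for c,d in rays:
        P=np.eye(3)-np.outer(d,d);A=A+P;b=b+P@c
    X=np.linalg.solve(A,b)
    return X,max(np.linalg.norm((np.eye(3)-np.outer(d,d))@(X-c)) for c,d in rays)
def project(f,X,fish=False):
    p=f["R"]@np.asarray(X)+f["t"]
    if fish:
        r=np.hypot(p[0],p[1]);th=np.arctan2(r,p[2]);q=p[:2]/max(r,1e-9)*th
    else: q=p[:2]/p[2]
    return q[0]*f["fx"]+f["cx"],q[1]*f["fy"]+f["cy"]
def blobs(img,lo,hi,amin=60):
    m=cv2.inRange(cv2.cvtColor(img,cv2.COLOR_RGB2HSV),np.array(lo),np.array(hi))
    cs,_=cv2.findContours(m,cv2.RETR_EXTERNAL,cv2.CHAIN_APPROX_NONE)
    return sorted([c for c in cs if cv2.contourArea(c)>amin],key=cv2.contourArea,reverse=True)
E
python3 - <<'E'
import pickle;from h import *
F=pickle.load(open("f0.pkl","rb"));f=F["top"]
for n,uv,z in [("carrier",(297,224),.02),("jar",(297,206),.055),("b1",(285,239),.03),("b2",(309,239),.03),("mat",(199,244),.004),("pink",(349,228),.05),("edge",(297,290),0),("cab",(270,170),0),("crjar",(400,172),.05),("ringmag",(315,151),0.01),("teal",(350,157),0)]:
    print(n,np.round(plane(f,uv,z),3), f["image"][uv[1],uv[0]])
c=cv2.resize(f["image"][180:270,150:370],None,fx=3.6,fy=3.6,interpolation=cv2.INTER_CUBIC)
cv2.imwrite("pics/crop0.png",c[...,::-1])
from plant import robot
for x,y in((.50,.07),(.5,-.02),(.42,.08)):
  for p in (0,):
    for yaw in(0,1.57,-1.57,3.14): print(x,y,yaw,np.round(q,2) if (q:=robot.inverse_kinematics([x,y,.3],[3.1416,p,yaw])) is not None else None)
E
```

```text
carrier [0.504 0.078 0.02 ] [40 60 86]
jar [0.551 0.081 0.055] [55 53 54]
b1 [0.46  0.114 0.03 ] [ 54 101 162]
b2 [0.46  0.045 0.03 ] [ 52  98 159]
mat [0.447 0.361 0.004] [222 172 119]
pink [ 0.49  -0.065  0.05 ] [231 143 169]
edge [0.317 0.079 0.   ] [98 76 57]
cab [0.668 0.155 0.   ] [103 105 101]
crjar [ 0.652 -0.218  0.05 ] [56 55 56]
ringmag [0.725 0.02  0.01 ] [98 75 59]
teal [ 0.709 -0.087  0.   ] [94 75 58]
0.5 0.07 0 [ 0.43  0.22 -0.76  1.83  0.17  1.15 -1.95]
0.5 0.07 1.57 [ 0.53  0.25 -0.89  1.83  0.21  1.16 -0.42]
0.5 0.07 -1.57 [ 0.72  0.34 -1.17  1.82  0.34  1.2   2.6 ]
0.5 0.07 3.14 [ 0.68  0.32 -1.1   1.82  0.3   1.19  1.06]
0.5 -0.02 0 [ 0.45  0.18 -0.56  1.85  0.11  1.14 -1.72]
0.5 -0.02 1.57 [ 0.58  0.2  -0.71  1.84  0.15  1.15 -0.19]
0.5 -0.02 -1.57 None
0.5 -0.02 3.14 [ 0.78  0.26 -0.97  1.83  0.23  1.17  1.3 ]
0.42 0.08 0 [ 0.55  0.07 -0.86  1.98  0.06  1.12 -1.9 ]
0.42 0.08 1.57 [ 0.66  0.08 -0.98  1.97  0.08  1.12 -0.35]
0.42 0.08 -1.57 None
0.42 0.08 3.14 [ 0.82  0.12 -1.16  1.97  0.12  1.13  1.18]
```

View pics/crop0.png

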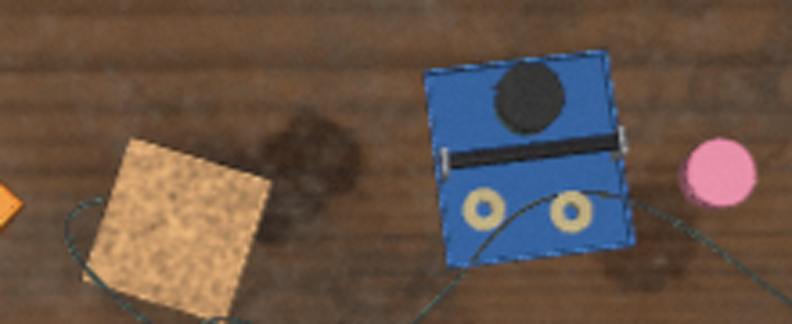

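The crop confirms the choice. The blue tray has the black lid at crop (528,97), the bar at (535,150), bushes at (483,208) and (571,211), the mat at (180,228) and the pink jar at (720,172). A thin dark cable line also crosses the near side, which I'll check from the wrist camera.

Run:
```python
from plant import robot
from h import *;import pickle
pi=np.pi
W=[]
robot.goto([.47,-.0,.30],[pi,0,0.1]); W.append(robot.grab_frame("wrist"))
robot.goto([.47,.13,.30],[pi,0,0.1]); W.append(robot.grab_frame("wrist"))
print(robot.sense()["t"],robot.sense()["joint_pos"].round(2))
pickle.dump(W,open("w1.pkl","wb"))
for x,y,z in((.447,.361,.03),(.447,.361,.2),(.55,.08,.04)):
  for yaw in np.arange(-3,3.2,.5):
    q=robot.inverse_kinematics([x,y,z],[pi,0,yaw]); print(x,y,z,yaw,None if q is None else np.round(q,2))
cv2.imwrite("pics/w1.png",cv2.resize(np.hstack([w["image"] for w in W])[...,::-1],(800,300)))
```

```text
3.25 [ 0.3   0.18 -0.73  1.87  0.13  1.14 -1.96]
0.447 0.361 0.03 -3.0 [ 0.04  0.97 -1.19  1.9   1.05  1.07  0.1 ]
0.447 0.361 0.03 -2.5 [ 0.04  0.97 -1.19  1.9   1.05  1.07  0.6 ]
0.447 0.361 0.03 -2.0 [ 0.04  0.97 -1.19  1.9   1.05  1.07  1.1 ]
0.447 0.361 0.03 -1.5 [ 0.04  0.97 -1.19  1.9   1.05  1.07  1.6 ]
0.447 0.361 0.03 -1.0 [-1.39  0.79  0.91  1.98 -0.87  0.82 -2.54]
0.447 0.361 0.03 -0.5 [-1.    0.61  0.33  1.96 -0.32  0.62 -2.53]
0.447 0.361 0.03 0.0 [-0.57  0.6  -0.24  1.94  0.23  0.63 -2.53]
0.447 0.361 0.03 0.5 [-0.26  0.69 -0.67  1.92  0.62  0.75 -2.36]
0.447 0.361 0.03 1.0 [-0.24  0.7  -0.7   1.92  0.65  0.76 -1.88]
0.447 0.361 0.03 1.5 [-0.22  0.71 -0.74  1.92  0.68  0.78 -1.41]
0.447 0.361 0.03 2.0 [-0.15  0.75 -0.83  1.91  0.76  0.83 -0.97]
0.447 0.361 0.03 2.5 [-0.07  0.82 -0.96  1.91  0.87  0.9  -0.56]
0.447 0.361 0.03 3.0 [-0.03  0.87 -1.04  1.91  0.94  0.96 -0.1 ]
0.447 0.361 0.2 -3.0 [ 0.06  0.64 -1.18  1.79  0.65  1.16  0.39]
0.447 0.361 0.2 -2.5 [ 0.06  0.64 -1.18  1.79  0.65  1.16  0.89]
0.447 0.361 0.2 -2.0 [ 0.06  0.64 -1.18  1.79  0.65  1.16  1.39]
0.447
[... 762 characters left out ...]
13]
0.55 0.08 0.04 -2.0 [ 0.59  0.92 -1.19  1.94  1.02  1.05  1.63]
0.55 0.08 0.04 -1.5 [-0.77  0.67  0.75  2.02 -0.7   0.72 -2.65]
0.55 0.08 0.04 -1.0 [-0.47  0.57  0.33  2.   -0.31  0.62 -2.51]
0.55 0.08 0.04 -0.5 [-0.04  0.56 -0.24  1.98  0.22  0.63 -2.49]
0.55 0.08 0.04 0.0 [ 0.19  0.61 -0.54  1.96  0.48  0.69 -2.22]
0.55 0.08 0.04 0.5 [ 0.22  0.62 -0.58  1.96  0.52  0.71 -1.75]
0.55 0.08 0.04 1.0 [ 0.25  0.64 -0.62  1.96  0.55  0.72 -1.28]
0.55 0.08 0.04 1.5 [ 0.33  0.67 -0.74  1.96  0.65  0.77 -0.86]
0.55 0.08 0.04 2.0 [ 0.39  0.71 -0.83  1.95  0.73  0.81 -0.43]
0.55 0.08 0.04 2.5 [ 0.45  0.76 -0.92  1.95  0.81  0.86  0.01]
0.55 0.08 0.04 3.0 [ 0.5   0.81 -1.02  1.95  0.89  0.92  0.45]
```

View pics/w1.png

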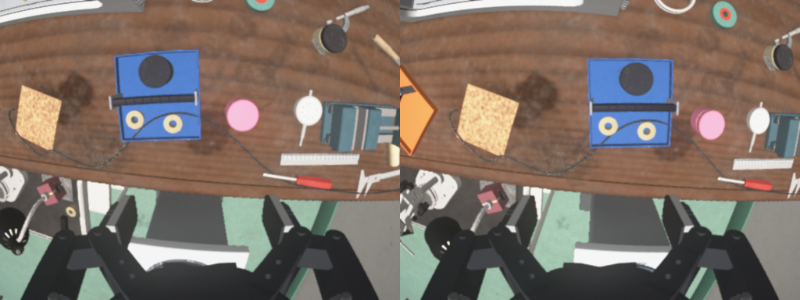

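In both wrist views the tray shows its jar, bar and two bushes, at (155,95) in the left view and (630,105) in the right. The mat is at (38,118) and (488,118), and the pink jar at (242,115) and (709,123). The cable passes at about (180,112). Next I'll measure from the two views.

```bash
cat > meas.py <<'E'
from h import *
def feats(im):
    hsv=cv2.cvtColor(im,cv2.COLOR_RGB2HSV); out={}
    tc=max([c for c in blobs(im,(103,120,60),(118,255,255),500)],key=cv2.contourArea)
    hull=cv2.convexHull(tc); reg=np.zeros(im.shape[:2],np.uint8); cv2.drawContours(reg,[hull],-1,255,-1)
    q=cv2.approxPolyN(hull,4,ensure_convex=True).reshape(-1,2) if hasattr(cv2,"approxPolyN") else cv2.boxPoints(cv2.minAreaRect(hull))
    out["corners"]=q
    dark=cv2.bitwise_and(cv2.inRange(hsv,(0,0,0),(180,110,85)),reg)
    dark=cv2.morphologyEx(dark,cv2.MORPH_OPEN,np.ones((5,5),np.uint8))
    cs,_=cv2.findContours(dark,cv2.RETR_EXTERNAL,cv2.CHAIN_APPROX_NONE)
    for c in cs:
        a=cv2.contourArea(c)
        if a<150: continue
        (cx,cy),(w,h),_=r=cv2.minAreaRect(c)
        if max(w,h)<1.5*min(w,h): out["lid"]=(cx,cy); out["lid_d"]=(w,h)
        else: out["bar"]=r[0]; out["bar_rect"]=r; 
    br=cv2.bitwise_and(cv2.inRange(hsv,(15,40,90),(35,255,255)),reg)
    cs,_=cv2.findContours(br,cv2.RETR_EXTERNAL,cv2.CHAIN_APPROX_NONE)
    b=[cv2.minEnclosingCircle(c) for c in cs if cv2.contourArea(c)>60]
    out["bush"]=sorted([x for x in b],key=lambda x:x[0][0])
    mc=[c for c in blobs(im,(10,70,150),(22,255,255),300)]
    out["mats"]=[(cv2.approxPolyN(cv2.convexHull(c),4,ensure_convex=True).reshape(-1,2),cv2.contourArea(c)) for c in mc]
    return out
E
python3 - <<'E'
import pickle;from meas import *
W=pickle.load(open("w1.pkl","rb"));fs=[feats(w["image"]) for w in W]
for f in fs: print(f)
T=lambda a,b:tri([ray(W[0],a,1),ray(W[1],b,1)])
for k in("lid","bar"): print(k,T(fs[0][k],fs[1][k]))
for i in range(2): print("bush",T(fs[0]["bush"][i][0],fs[1]["bush"][i][0]))
def order(q): q=np.array(q,float);c=q.mean(0);return q[np.argsort(np.arctan2(*(q-c).T[::-1]))]
a,b=[order(f["corners"]) for f in fs]
for p,q in zip(a,b): print("corner",T(p,q))
im=W[0]["image"].copy()
c=cv2.resize(W[1]["image"][60:210,225:375],None,fx=4,fy=4,interpolation=cv2.INTER_CUBIC);cv2.imwrite("pics/c1.png",c[...,::-1])
E
```

```text
{'corners': array([[254, 121],
       [150, 125],
       [145,  71],
       [254,  61]], dtype=int32), 'lid': (199.5, 91.0), 'lid_d': (38.0, 41.0), 'bush': [], 'mats': [(array([[ 79, 128],
       [ 66, 196],
       [ 19, 171],
       [ 26, 107]], dtype=int32), 3346.0), (array([[373, 160],
       [379, 175],
       [361, 177],
       [312, 153]], dtype=int32), 339.0), (array([[512,  72],
       [506,  77],
       [477,  51],
       [482,  42]], dtype=int32), 314.5)]}
{'corners': array([[348,  75],
       [348, 132],
       [241, 132],
       [241,  75]], dtype=int32), 'lid': (308.74334716796875, 91.34957122802734), 'lid_d': (23.08209228515625, 18.55880355834961), 'bush': [], 'mats': [(array([[153, 131],
       [132, 202],
       [ 68, 176],
       [ 86, 105]], dtype=int32), 4854.0), (array([[ 44, 141],
       [ 15, 204],
       [  0, 187],
       [  0,  86]], dtype=int32), 2450.5), (array([[439, 168],
       [445, 187],
       [399, 181],
       [415, 167]], dtype=int32), 347.5)]}
lid (array([0.55819864, 0.07397126, 0.0653053 ]), np.float64(0.006121536009340291))Traceback (most recent call last):
  File "<stdin>", line 5, in <module>
KeyError: 'bar'
```

```bash
python3 - <<'E'
s=open("meas.py").read()
s=s.replace('''    tc=max([c for c in blobs(im,(103,120,60),(118,255,255),500)],key=cv2.contourArea)
''','''    bm=cv2.inRange(hsv,(104,120,60),(118,255,255)); bm=cv2.morphologyEx(bm,cv2.MORPH_OPEN,np.ones((2,2),np.uint8))
    cl=cv2.morphologyEx(bm,cv2.MORPH_CLOSE,np.ones((19,19),np.uint8))
    tc=max(cv2.findContours(cl,cv2.RETR_EXTERNAL,cv2.CHAIN_APPROX_NONE)[0],key=cv2.contourArea)
''').replace("(5,5)","(3,3)")
open("meas.py","w").write(s)
E
cat > run.py <<'E'
import pickle,sys;from meas import *
W=pickle.load(open(sys.argv[1],"rb"));fs=[feats(w["image"]) for w in W]
for f in fs: print({k:v for k,v in f.items() if k!="mats" and k!="corners"})
T=lambda a,b:[np.round(x,4) for x in tri([ray(W[0],a,1),ray(W[1],b,1)])]
def order(q): q=np.array(q,float);c=q.mean(0);return q[np.argsort(np.arctan2(*(q-c).T[::-1]))]
for n,a,b in(("tray",fs[0]["corners"],fs[1]["corners"]),("mat",fs[0]["mats"][0][0],fs[1]["mats"][0][0])):
    for p,q in zip(order(a),order(b)): print(n,p,T(p,q))
for k in("lid","bar"):
    if all(k in f for f in fs): print(k,T(fs[0][k],fs[1][k]))
for a,b in zip(fs[0]["bush"],fs[1]["bush"]): print("bush",T(a[0],b[0]))
E
python3 run.py w1.pkl
python3 - <<'E'
import pickle,cv2;W=pickle.load(open("w1.pkl","rb"))
c=cv2.resize(W[1]["image"][60:210,225:375],None,fx=4,fy=4,interpolation=cv2.INTER_CUBIC);cv2.imwrite("pics/c1.png",c[...,::-1])
E
```

```text
{'bar': (223.5053253173828, 125.65499877929688), 'bar_rect': ((223.5053253173828, 125.65499877929688), (8.305408477783203, 47.28224563598633), 88.02507019042969), 'lid': (199.2000274658203, 90.40000915527344), 'lid_d': (38.460365295410156, 41.14365005493164), 'bush': [((172.6666717529297, 152.5), 11.226305961608887), ((221.14114379882812, 157.38516235351562), 11.810647010803223)]}
{'bar': (263.5, 137.0), 'bar_rect': ((263.5, 137.0), (8.0, 33.0), 90.0), 'lid': (306.9405517578125, 91.55677032470703), 'lid_d': (24.556169509887695, 25.43842887878418), 'bush': [((266.165283203125, 161.35537719726562), 11.788382530212402), ((314.92718505859375, 166.9029083251953), 11.289118766784668)]}
tray [147.  72.] [array([0.5759, 0.1588, 0.0205]), np.float64(0.0001)]
tray [254.  62.] [array([0.5957, 0.0123, 0.0274]), np.float64(0.0002)]
tray [257. 179.] [array([ 0.4373, -0.0074,  0.0235]), np.float64(0.0006)]
tray [156. 181.] [array([0.4187, 0.1402, 0.0197]), np.float64(0.0)]
mat [ 26. 107.] [array([0.5274, 0.3926, 0.014 ]), np.float64(0.0002)]
mat [ 79. 128.] [array([0.4901, 0.2818, 0.0041]), np.float64(0.0004)]
mat [ 66. 196.] [array([0.3741, 0.3169, 0.0073]), np.float64(0.0012)]
mat [ 19. 171.] [array([ 0.3996,  0.4591, -0.0213]), np.float64(0.0008)]
lid [array([0.5583, 0.0753, 0.0599]), np.float64(0.0056)]
bar [array([ 0.4344,  0.0958, -0.4894]), np.float64(0.0122)]
bush [array([0.4643, 0.1135, 0.0262]), np.float64(0.0006)]
bush [array([0.4632, 0.0447, 0.0258]), np.float64(0.0002)]
```

View pics/c1.png

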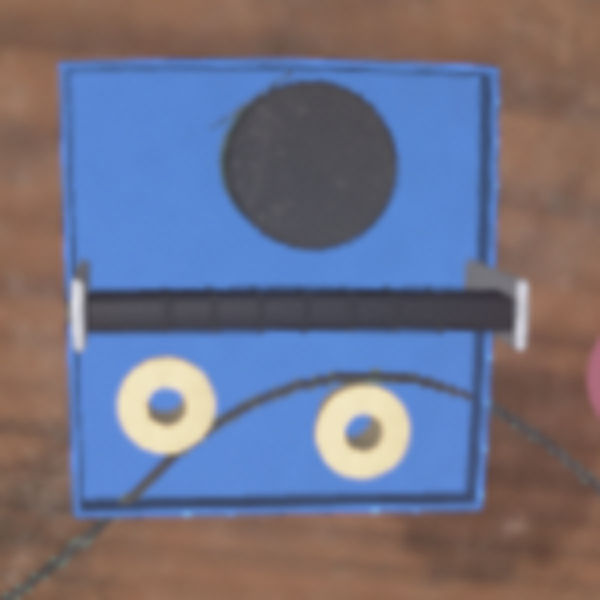

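The crop shows the lid at (310,165), the bar from (85,310) to (520,312), and bushes at (166,405) and (362,430). The dark line is hidden by the bushes and looks like a shadow or a surface mark. The dark threshold was too low, so I'm fixing that.

```bash
sed -i 's/(180,110,85)/(180,100,105)/' meas.py; python3 run.py w1.pkl | grep -v mat
python3 - <<'E'
import pickle;from meas import *
W=pickle.load(open("w1.pkl","rb"))
for w in W:
    f=feats(w["image"])
    if "lid" in f: print("lid@.055",plane(w,f["lid"],.055,1).round(4))
    print("bush@.03",[plane(w,b[0],.03,1).round(4) for b in f["bush"]])
    q=np.array([plane(w,p,.021,1)[:2] for p in f["corners"]]); print("tray",q.mean(0).round(4),np.round(q,4).tolist())
    q=np.array([plane(w,p,.004,1)[:2] for p in f["mats"][0][0]]); print("mat",q.mean(0).round(4),[np.linalg.norm(q[i]-q[i-1]).round(4) for i in range(4)])
f=pickle.load(open("f0.pkl","rb"))["top"];g=feats(f["image"]);print({k:v for k,v in g.items() if k!="mats"})
if "lid" in g: print(plane(f,g["lid"],.055))
q=np.array([plane(f,p,.021)[:2] for p in g["corners"]]);print("tray",q.mean(0))
for m,a in g["mats"][:3]: q=np.array([plane(f,p,.004)[:2] for p in m]);print("mat?",q.mean(0))
E
```

```text
{'bar': (199.5, 127.0), 'bar_rect': ((199.5, 127.0), (14.0, 97.0), 90.0), 'lid': (198.75003051757812, 91.25000762939453), 'lid_d': (41.01219177246094, 41.719295501708984), 'bush': [((172.6666717529297, 152.5), 11.226305961608887), ((221.14114379882812, 157.38516235351562), 11.810647010803223)]}
{'bar': (297.5, 137.0), 'bar_rect': ((297.5, 137.0), (10.0, 101.0), 90.0), 'lid': (301.5, 101.0), 'lid_d': (40.0, 41.0), 'bush': [((266.165283203125, 161.35537719726562), 11.788382530212402), ((314.92718505859375, 166.9029083251953), 11.289118766784668)]}
tray [147.  72.] [array([0.5759, 0.1588, 0.0205]), np.float64(0.0001)]
tray [254.  62.] [array([0.5957, 0.0123, 0.0274]), np.float64(0.0002)]
tray [257. 179.] [array([ 0.4373, -0.0074,  0.0235]), np.float64(0.0006)]
tray [156. 181.] [array([0.4187, 0.1402, 0.0197]), np.float64(0.0)]
lid [array([0.5514, 0.0784, 0.0433]), np.float64(0.0002)]
bar [array([0.5034, 0.076 , 0.0327]), np.float64(0.0006)]
bush [array([0.4643, 0.1135, 0.0262]), np.float64(0.0006)]
bush [array([0.4632, 0.0447, 0.0258]), np.float64(0.0002)]
lid@.055 [0.5517 0.0762 0.055 
[... 299 characters left out ...]
055 ]
bush@.03 [array([0.4646, 0.1138, 0.03  ]), array([0.464 , 0.0457, 0.03  ])]
tray [0.5071 0.0753] [[0.5962, 0.0103], [0.4372, -0.0082], [0.4191, 0.1402], [0.5758, 0.1588]]
mat [0.4494 0.36  ] [np.float64(0.1226), np.float64(0.1213), np.float64(0.1274), np.float64(0.1262)]
{'corners': array([[327, 249],
       [275, 255],
       [268, 200],
       [319, 194]], dtype=int32), 'lid': (297.0, 207.0), 'lid_d': (18.0, 18.0), 'bush': [((284.0, 237.64285278320312), 5.52786111831665), ((308.1538391113281, 238.38461303710938), 5.506961822509766)]}
[0.54804006 0.08071024 0.055     ]
tray [0.50303881 0.0774057 ]
mat? [0.46556397 0.59690567]
mat? [0.44848403 0.36070601]
mat? [ 0.88640441 -0.13100506]
```

Run:
```python
from plant import robot
from meas import *;import pickle
pi=np.pi;W=[]
for p in([.51,.09,.2],[.45,.13,.2],[.44,.03,.2]):
    robot.goto(p,[pi,0,.123]);W.append(robot.grab_frame("wrist"))
pickle.dump(W,open("w2.pkl","wb"))
print(robot.sense()["t"])
def M(k):
    X,e=tri([ray(w,k(f),1) for w,f in zip(W,fs)]);return X.round(4),round(e,4)
fs=[feats(w["image"]) for w in W]
for f in fs: print({k:f.get(k) for k in("lid","lid_d","bar_rect","bush")},f["corners"].tolist())
for n,k in(("lid",lambda f:f["lid"]),("bar",lambda f:f["bar"]),("b0",lambda f:f["bush"][0][0]),("b1",lambda f:f["bush"][1][0])):
    try: print(n,M(k))
    except Exception as e: print(n,repr(e))
cv2.imwrite("pics/w2.png",cv2.resize(np.hstack([w["image"][:300] for w in W])[...,::-1],(800,157)))
```

```text
4.8083
{'lid': (272.5, 140.5), 'lid_d': (55.0, 55.0), 'bar_rect': ((265.9728698730469, 187.5701446533203), (136.79737854003906, 25.11440086364746), 2.726310968399048), 'bush': [((228.8473358154297, 212.87022399902344), 15.17370891571045), ((289.6308898925781, 219.75131225585938), 14.984180450439453)]} [[339, 104], [332, 244], [203, 244], [193, 104]]
{'lid': (324.5000305175781, 85.99998474121094), 'lid_d': (55.86143493652344, 55.86143493652344), 'bar_rect': ((314.3455505371094, 133.6745147705078), (131.09085083007812, 13.262749671936035), 1.7098139524459839), 'bush': [((274.1734619140625, 164.551025390625), 15.705525398254395), ((336.2368469238281, 173.63157653808594), 14.853137969970703)]} [[385, 59], [374, 201], [244, 200], [242, 47]]
{'lid': (215.0, 60.5), 'lid_d': (55.0, 56.0), 'bar_rect': ((216.0, 111.0), (20.0, 138.0), 90.0), 'bush': [((176.13668823242188, 144.97842407226562), 15.136811256408691), ((241.6918182373047, 152.75320434570312), 15.84387493133545)]} [[288, 182], [152, 182], [143, 37], [290, 26]]
lid (array([0.5518, 0.0784, 0.046 ]), np.float64(0.0006))
bar (array([0.5021, 0.0764, 0.03  ]), np.float64(0.0024))
b0 (array([0.4648, 0.1132, 0.0266]), np.float64(0.0005))
b1 (array([0.4631, 0.0448, 0.0233]), np.float64(0.0004))
```

View pics/w2.png

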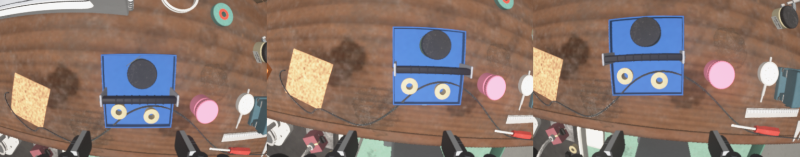

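The lid is at (0.5518, 0.0784) and the tray centre at (0.507, 0.0755), with yaw about 0.123. In the tray frame that puts the jar at (+44.5, −3) mm, inside the stated ranges. The lid and bush heights come out a few mm low, as expected because the outlines include their sides, and the rim at 20–27 mm fits. I'll grasp the jar across y with the wrist turned so the camera faces away from the cabinet.

Run:
```python
from plant import robot
import numpy as np,cv2
o=[np.pi,0,.123-np.pi]
robot.goto([.5517,.0783,.15],o)
robot.grip(1.0,40)
c=robot.move_straight([.5517,.0783,.036],vel=.08,contact_N=8)
s=robot.sense();print(c,s["tcp_pos"],s["wrist_force"])
if not c:
    robot.grip(0,40);s=robot.sense();print(s["opening"],s["gripper_force"],s["wrist_force"])
    robot.move_straight([.5517,.0783,.15],vel=.08);s=robot.sense();print(s["t"],s["tcp_pos"],s["opening"],s["gripper_force"],s["wrist_force"])
cv2.imwrite("pics/w3.png",robot.grab_frame("wrist")["image"][...,::-1])
```

```text
False [0.5520381  0.07842142 0.0364851 ] [-0.37920768 -0.71772496 -1.05928856]
0.6149723248410113 41.447619795799255 [-1.2321191  -0.96227592  4.31809547]
10.8083 [0.55139817 0.07817749 0.14946969] 0.611108174852385 42.01028823852539 [-0.16078449 -0.53126261 -1.59670011]
```

View pics/w3.png

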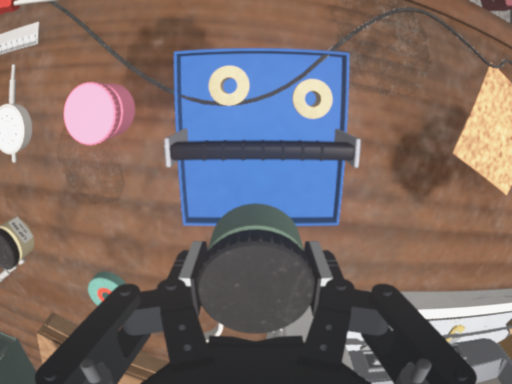

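The wrist view shows the jar held upright in the fingers at (255,270). The tray still stands, with its bar at (262,150) and bushes at (229,86) and (313,98). The jar goes on the mat next.

Run:
```python
from plant import robot
import numpy as np,cv2,pickle
o=[np.pi,0,.123-np.pi]
robot.move_straight([.47,.12,.15],vel=.2)
robot.goto([.449,.360,.09],o)
s=robot.sense();print(s["t"],s["tcp_pos"],s["tcp_rot"])
c=robot.move_straight([.449,.360,.0325],vel=.06,contact_N=5)
s=robot.sense();print(c,s["tcp_pos"],s["wrist_force"])
robot.grip(1.0)
robot.move_straight([.449,.360,.15],vel=.15)
s=robot.sense();print(s["t"])
W=[]
f=robot.grab_frame("top");W.append(f)
robot.goto([.50,.077,.25],[np.pi,0,.123-np.pi/2+np.pi])
robot.sleep(.2)
f={n:robot.grab_frame(n) for n in("top","side","wrist")}
pickle.dump(f,open("f4.pkl","wb"))
print(robot.sense()["t"],robot.sense()["joint_pos"].round(2))
a=cv2.resize(f["wrist"]["image"],(500,375));b=cv2.resize(f["side"]["image"][150:270,200:340],(300,257))
t=cv2.resize(f["top"]["image"][180:270,150:330],(300,150))
im=np.zeros((420,800,3),np.uint8);im[:375,:500]=a;im[:257,500:]=b;im[260:410,500:]=t
cv2.imwrite("pics/w4.png",im[...,::-1])
```

```text
12.4417 [0.4504162  0.35853616 0.08960846] [-3.14004620e+00  5.67416666e-05 -3.02104107e+00]
True [0.44850557 0.35959025 0.03350945] [-0.15283232 -0.63888525  4.30418555]
14.7
16.2667 [ 0.54  0.33 -0.94  1.89  0.3   1.08 -0.4 ]
```

View pics/w4.png

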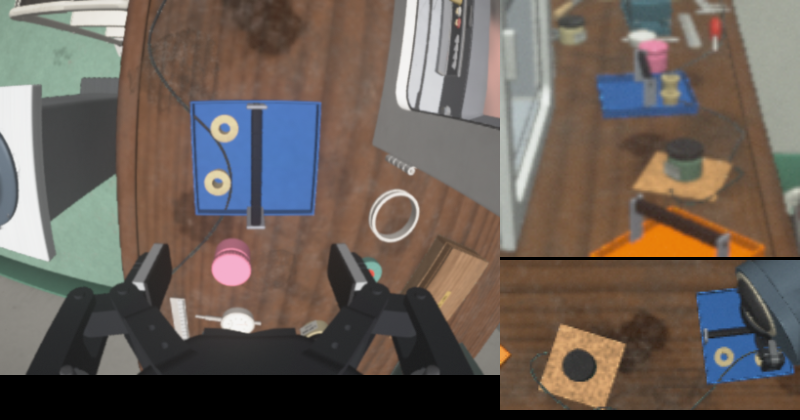

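The composite shows the jar upright on the mat in the side inset (685,158) and the top inset (578,366). The tray is unmoved, with its bar running from (257,107) to (256,228) in the wrist part. Now I'll measure the bar's position and height from two views offset in x.

Run:
```python
from plant import robot
from meas import *;import pickle
W=[pickle.load(open("f4.pkl","rb"))["wrist"]]
o=[np.pi,0,.123+np.pi/2]
robot.goto([.45,.05,.2],o);robot.sleep(.2);W.append(robot.grab_frame("wrist"))
robot.goto([.56,.04,.2],o);robot.sleep(.2);W.append(robot.grab_frame("wrist"))
pickle.dump(W,open("w5.pkl","wb"));print(robot.sense()["t"])
ends=[]
for w in W:
    im=w["image"];hsv=cv2.cvtColor(im,cv2.COLOR_RGB2HSV)
    cl=cv2.morphologyEx(cv2.inRange(hsv,(104,120,60),(118,255,255)),cv2.MORPH_CLOSE,np.ones((25,25),np.uint8))
    tc=max(cv2.findContours(cl,cv2.RETR_EXTERNAL,cv2.CHAIN_APPROX_NONE)[0],key=cv2.contourArea)
    reg=np.zeros(im.shape[:2],np.uint8);cv2.drawContours(reg,[cv2.convexHull(tc)],-1,255,-1);reg=cv2.dilate(reg,np.ones((15,15)))
    d=cv2.bitwise_and(cv2.inRange(hsv,(0,0,0),(180,130,80)),reg)
    d=cv2.morphologyEx(d,cv2.MORPH_OPEN,np.ones((6,6),np.uint8))
    c=max(cv2.findContours(d,cv2.RETR_EXTERNAL,cv2.CHAIN_APPROX_NONE)[0],key=cv2.contourArea)
    box=cv2.boxPoints(cv2.minAreaRect(c));box=box[np.argsort(box[:,1])]
    a,b=box[:2].mean(0),box[2:].mean(0);ends.append((a,b))
    sc=cv2.approxPolyN(cv2.convexHull(tc),4,ensure_convex=True).reshape(-1,2)
    p=np.array([plane(w,x,.021,1)[:2] for x in sc])
    print("bar px",a,b,cv2.minAreaRect(c)[1],"mid@.069",[plane(w,e,.069,1)[:2].round(4) for e in(a,b,(a+b)/2)],"tray",p.mean(0).round(4))
for n,k in(("far",lambda e:e[0]),("near",lambda e:e[1]),("mid",lambda e:(e[0]+e[1])/2)):
    X,e=tri([ray(w,k(q),1) for w,q in zip(W,ends)]);print(n,X.round(4),round(e,4))
im=np.hstack([w["image"][:300,100:412] for w in W]);cv2.imwrite("pics/w5.png",cv2.resize(im,(800,256))[...,::-1])
```

```text
17.6833
bar px [262.5 114. ] [262.5 227. ] (113.0, 9.0) mid@.069 [array([0.4991, 0.1412]), array([0.5155, 0.0165]), array([0.5068, 0.082 ])] tray [0.5068 0.0785]
bar px [322.59555  93.74933] [314.93607 228.33783] (14.569920539855957, 134.80625915527344) mid@.069 [array([0.4985, 0.1424]), array([0.5139, 0.0169]), array([0.5048, 0.0828])] tray [0.508  0.0787]Traceback (most recent call last):
  File "<stdin>", line 16, in <module>
ValueError: max() iterable argument is empty
```

Run:
```python
from meas import *;import pickle
W=pickle.load(open("w5.pkl","rb"))
ends=[]
for w in W:
    im=w["image"];hsv=cv2.cvtColor(im,cv2.COLOR_RGB2HSV)
    cl=cv2.morphologyEx(cv2.inRange(hsv,(104,120,60),(118,255,255)),cv2.MORPH_CLOSE,np.ones((25,25),np.uint8))
    tc=max(cv2.findContours(cl,cv2.RETR_EXTERNAL,cv2.CHAIN_APPROX_NONE)[0],key=cv2.contourArea)
    reg=np.zeros(im.shape[:2],np.uint8);cv2.drawContours(reg,[cv2.convexHull(tc)],-1,255,-1)
    d=cv2.bitwise_and(cv2.inRange(hsv,(0,0,0),(180,130,95)),reg)
    d=cv2.morphologyEx(d,cv2.MORPH_OPEN,np.ones((5,5),np.uint8))
    cs=cv2.findContours(d,cv2.RETR_EXTERNAL,cv2.CHAIN_APPROX_NONE)[0];print(cv2.boundingRect(tc),[cv2.boundingRect(c) for c in cs])
    if not cs: ends.append(None);continue
    # bar mid line: column centre per row in the row range of the tray middle
    c=max(cs,key=cv2.contourArea);vx,vy,x0,y0=cv2.fitLine(c,cv2.DIST_L2,0,.01,.01).ravel()
    ends.append((x0,y0,vx,vy)); print(ends[-1],cv2.minAreaRect(c)[1])
# height: bar line = intersection of viewing planes; evaluate at carrier y=0
L=[(w,e) for w,e in zip(W,ends) if e is not None]
N=[];B=[]
for w,(x0,y0,vx,vy) in L:
    C,a=ray(w,(x0-40*vx,y0-40*vy),1);_,b=ray(w,(x0+40*vx,y0+40*vy),1)
    n=np.cross(a,b);n/=np.linalg.norm(n);N.append(n);B.append(n@C)
# at y=.078: solve x,z
N=np.array(N);B=np.array(B);print("x,z at y=.078",np.linalg.lstsq(N[:,[0,2]],B-N[:,1]*.078,rcond=None)[:2])
im=np.hstack([w["image"][:300,100:412] for w in W]);cv2.imwrite("pics/w5.png",cv2.resize(im,(800,256))[...,::-1])
```

```text
(195, 103, 133, 117) [(257, 112, 11, 108)]
(np.float32(262.22943), np.float32(166.19481), np.float32(0.0070190607), np.float32(-0.9999754)) (107.0, 10.0)
(235, 84, 149, 137) [(307, 93, 22, 128)]
(np.float32(318.18506), np.float32(156.72598), np.float32(0.054469157), np.float32(-0.9985154)) (15.417266845703125, 127.9371337890625)
(135, 61, 153, 141) [(201, 192, 12, 10)]
(np.float32(206.51282), np.float32(196.79488), np.float32(0.9976817), np.float32(-0.06805332)) (9.0, 11.0)
x,z at y=.078 (array([0.49095853, 0.20060909]), array([0.00047001]))
```

View pics/w5.png

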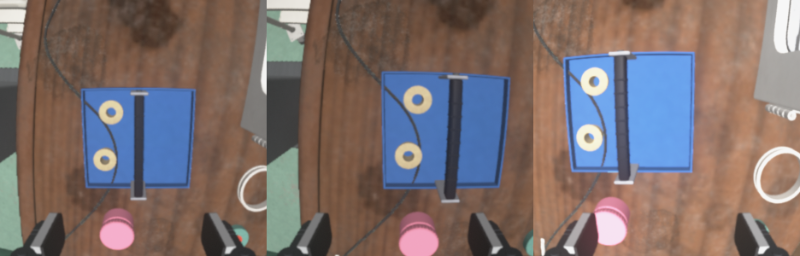

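The bar is at x≈139, 453 and 622 in the three views. The tray is unmoved and both bushes stand. In the third view the bar looks bluish-dark, so I'll mask it by brightness alone.

Run:
```python
from meas import *;import pickle
W=pickle.load(open("w5.pkl","rb"));N=[];B=[]
for w in W:
    im=w["image"];hsv=cv2.cvtColor(im,cv2.COLOR_RGB2HSV)
    cl=cv2.morphologyEx(cv2.inRange(hsv,(104,120,60),(118,255,255)),cv2.MORPH_CLOSE,np.ones((25,25),np.uint8))
    tc=max(cv2.findContours(cl,cv2.RETR_EXTERNAL,cv2.CHAIN_APPROX_NONE)[0],key=cv2.contourArea)
    reg=np.zeros(im.shape[:2],np.uint8);cv2.drawContours(reg,[cv2.convexHull(tc)],-1,255,-1)
    x,y,ww,h=cv2.boundingRect(tc); reg[:y+h//5]=0;reg[y+4*h//5:]=0
    d=cv2.bitwise_and(cv2.inRange(hsv[...,2],0,95),reg)
    d=cv2.morphologyEx(d,cv2.MORPH_OPEN,np.ones((7,7),np.uint8))
    c=max(cv2.findContours(d,cv2.RETR_EXTERNAL,cv2.CHAIN_APPROX_NONE)[0],key=cv2.contourArea)
    ys,xs=np.nonzero(d);rows=np.unique(ys);mid=np.array([(xs[ys==r].min()+xs[ys==r].max())/2 for r in rows])
    wd=np.median([np.ptp(xs[ys==r])+1 for r in rows])
    k=np.polyfit(rows,mid,1);P=[(np.polyval(k,r),r) for r in(rows[0],rows[-1])]
    C,a=ray(w,P[0],1);_,b=ray(w,P[1],1);n=np.cross(a,b);n/=np.linalg.norm(n);N.append(n);B.append(n@C)
    print(np.round(P,1).tolist(),wd,[plane(w,p,.064,1)[:2].round(4).tolist() for p in P], "cam",(-w["R"].T@w["t"]).round(3),"x@y=.0785", [round((B[-1]-n[1]*.0785-n[2]*z)/n[0],4) for z in(.05,.06,.069)])
N=np.array(N);B=np.array(B);print("x,z",np.linalg.lstsq(N[:,[0,2]],B-N[:,1]*.0785,rcond=None)[:2])
```

```text
[[262.6, 126.0], [261.9, 195.0]] 10.0 [[0.501, 0.1284], [0.5101, 0.0529]] cam [0.49  0.161 0.373] x@y=.0785 [np.float64(0.5073), np.float64(0.5071), np.float64(0.5069)]
[[320.7, 111.0], [316.8, 192.0]] 14.0 [[0.5002, 0.1271], [0.5097, 0.0522]] cam [0.441 0.134 0.325] x@y=.0785 [np.float64(0.5095), np.float64(0.5073), np.float64(0.5052)]Traceback (most recent call last):
  File "<stdin>", line 11, in <module>
ValueError: max() iterable argument is empty
```

Both views agree on the bar at x=0.507, z≈0.061, which fits the stated 60 mm centre. I'll grasp it and lift.

Run:
```python
from plant import robot
import numpy as np,cv2,pickle
o=[np.pi,0,.123+np.pi/2]; p=np.array([.5070,.079,.060])
robot.goto(p+[0,0,.09],o);robot.grip(.6,100);robot.sleep(.2)
c=robot.move_straight(p,vel=.06,contact_N=8);s=robot.sense();print(c,s["tcp_pos"],s["wrist_force"])
if not c:
    robot.grip(0,100);s=robot.sense();print("grip",s["opening"],s["gripper_force"],s["wrist_force"],s["torque"])
    robot.move_straight(p+[0,0,.03],vel=.03);robot.sleep(.3);s=robot.sense();print(s["t"],s["tcp_pos"],s["tcp_rot"],s["opening"],s["gripper_force"],s["wrist_force"],s["torque"])
    w=robot.grab_frame("wrist");sd=robot.grab_frame("side");pickle.dump((w,sd),open("f6.pkl","wb"))
    a=cv2.resize(w["image"],(450,338));b=cv2.resize(sd["image"][150:250,210:330],(350,292),interpolation=cv2.INTER_CUBIC)
    im=np.zeros((338,800,3),np.uint8);im[:,:450]=a;im[:292,450:]=b;cv2.imwrite("pics/w6.png",im[...,::-1])
```

```text
False [0.50725788 0.07906659 0.06034151] [ 0.64242104 -0.34941291 -0.30732706]
grip 0.11928266068034751 98.03433179855347 [-2.06938262 -0.42319426  4.75598132] [-0.10563802  0.29674399 -0.03390012]
22.2833 [0.50694333 0.07902063 0.08988525] [-3.14137595e+00 -6.32665107e-05  1.69382256e+00] 0.12266153685519028 97.41147994995117 [ 1.1593347  -0.6131803  -4.67819008] [-0.00882395 -0.075604   -0.06453834]
```

View pics/w6.png

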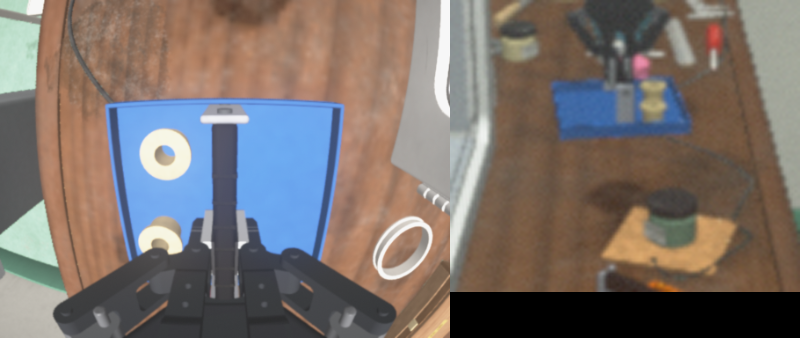

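The tray is lifted 3 cm, and both bushes are in it at (165,155) and (160,238). In the side inset it looks level and the jar stands on the mat at (672,218). I'll raise it to 15 cm and check the level from depth points on the blue floor.

```bash
cat > lev.py <<'E'
from h import *
def level(w,fish,zmin):
    m=cv2.inRange(cv2.cvtColor(w["image"],cv2.COLOR_RGB2HSV),(104,120,60),(118,255,255))
    m=cv2.erode(m,np.ones((5,5)));v,u=np.nonzero((m>0)&(w["range_z"]>0));P=[]
    for a,b in zip(u,v):
        c,d=ray(w,(a,b),fish);P.append(c+d*w["range_z"][b,a]/(w["R"]@d)[2])
    P=np.array(P);P=P[P[:,2]>zmin];k=np.ones(len(P),bool)
    for _ in range(6):
        A=np.c_[P[:,:2]-P[:,:2].mean(0),np.ones(len(P))];s=np.linalg.lstsq(A[k],P[k,2],rcond=None)[0];r=P[:,2]-A@s;k=abs(r)<max(.002,1.5*np.median(abs(r)))
    return "slopes deg",np.degrees(s[:2]).round(2),"floor z",s[2].round(4),P.mean(0).round(3),k.sum(),len(P)
E
python3 - <<'E'
from plant import robot
from lev import *
robot.move_straight([.5070,.079,.210],vel=.06);robot.sleep(.5)
s=robot.sense();print(s["t"],s["tcp_pos"],s["tcp_rot"],s["opening"],s["gripper_force"],s["wrist_force"],s["torque"])
w=robot.grab_frame("wrist");sd=robot.grab_frame("side");tp=robot.grab_frame("top")
print(level(w,1,.08));print(level(sd,0,.1));print(level(tp,0,.1))
import pickle;print("before lift check",level(pickle.load(open("w5.pkl","rb"))[1],1,-1))
a=cv2.resize(w["image"],(400,300));b=cv2.resize(sd["image"][110:230,200:340],(400,300),interpolation=cv2.INTER_CUBIC);t=cv2.resize(tp["image"],(400,300))
im=np.zeros((600,800,3),np.uint8);im[:300,:400]=a;im[:300,400:]=b;im[300:,:400]=t;cv2.imwrite("pics/w7.png",im[...,::-1])
E
```

```text
25.0333 [0.50700365 0.07900548 0.20998188] [-3.14157125e+00 -3.02971412e-05  1.69377299e+00] 0.12006190955462424 97.41750597953796 [ 0.4966274  -0.14392699 -5.03735432] [-0.03487289 -0.07073384 -0.01189382]
('slopes deg', array([ 0.03, -0.09]), 'floor z', np.float64(0.1564), array([0.515, 0.103, 0.157]), np.int64(23556), 24762)
('slopes deg', array([0.53, 0.47]), 'floor z', np.float64(0.1556), array([0.544, 0.082, 0.157]), np.int64(129), 169)
('slopes deg', array([0.19, 0.13]), 'floor z', np.float64(0.1567), array([0.495, 0.114, 0.157]), np.int64(522), 736)
before lift check ('slopes deg', array([-0.03, -0.08]), 'floor z', np.float64(0.0068), array([0.512, 0.078, 0.007]), np.int64(11069), 11680)
```

View pics/w7.png

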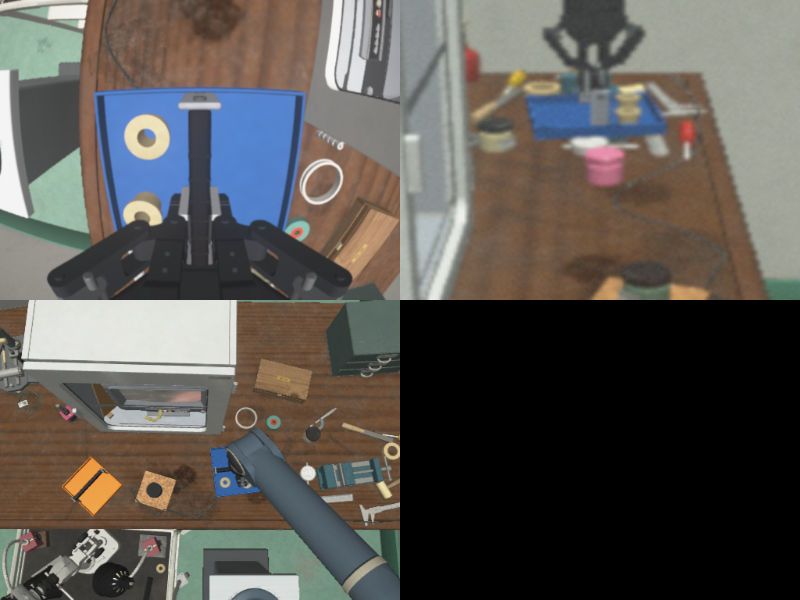

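The tray is held level, with slope under 0.1° and the floor at 156.4 mm, so the underside is about 14.9–15.0 cm up. Both bushes are in it at (147,136) and (142,210). The jar is on the mat at (155,490) and the bystanders are untouched, so I'm handing in.

```bash
python3 -c "
from plant import robot
print(robot.close_job())"
```

```text
the job is handed in; nothing more can be done
None
```

The green jar stands upright on the cork mat, and the arm is holding the blue carrier level and still by its grip bar with both bushes in it, underside about 15 cm above the bench; the job was handed in at about 25 s, with no verdict reported back.

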